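# Set the polariser ring to the clip

## Task

On the round polarising light base, push the lever of the turning ring by its upright knob all the way back against the low stop post at the left end of the scale, then push it round the other way until its pointed tip lines up with the brass clip on the rim, and leave it there. Only push the lever: pick nothing up, and leave the petri dish on the window, the specimen cup and the dropper bottle where they are.

Things in the scene. Friction and masses are not known exactly. Their poses are not given: they have to be found in the camera images.
- light_base: Polarising light base, fixed: a round black foot 230 mm across, 34 mm high, with a white scale on top and a turning aluminium ring (118 mm across, top at 50 mm) round a window. Origin on the ring's turning axis at worktop height, z up. The scale covers 138 degrees on the side of the base's own -x axis (roughly toward the robot).
- stop_post (a point): Top centre of the fixed steel stop post, 10 mm thick, top at z = 48 mm, 74 mm from the ring's axis, at the left end of the scale as the robot sees it.
- ring (a joint): Angle of ring and lever about the vertical axis through the light_base origin, rad: 0 with the lever against the stop post, growing counterclockwise seen from above, up to 2.4. At value q the lever points from the axis at 1.942 + q rad counterclockwise from light_base's own x axis. A rub of about 1.5 N at the knob holds it where it is left; no spring.
- lever_knob (a point): Centre of the top of the lever's upright knob: a grey round post 14 mm in diameter, 80 mm from the ring's axis, from z = 48 mm up to 95 mm. Push its side.
- lever_tip (a point): Pointed outer tip of the lever, 98 mm from the ring's axis, at z = 45 mm. The lever is a flat aluminium bar 10 mm wide, from z = 41 to 49 mm, below the knob.
- clip_mark (a point): Middle of the inner face of the setting clip, a fixed brass tab 10 mm wide on the rim of the foot, at z = 45 mm, 102 mm from the ring's axis; the clip reaches out to 118 mm from the axis and up to z = 46 mm. Its own -x axis points outward from the ring's axis, y along the rim. It is between 0.6 and 2.15 rad from the stop.
- petri: Petri dish with lid, 59 mm across and 15 mm high, standing loose on the window in the middle of the ring, underside at z = 50 mm. Origin at the centre of its underside.
- cup: White specimen cup with screw lid, 47 mm across and 58 mm high, loose on the worktop to the right of the light base. Origin at the centre of its underside.
- dropper: Small clear dropper bottle with black cap, 24 mm across and 72 mm high, loose on the worktop at the front right of the light base. Origin at the centre of its underside.

How it is judged:
By the outcome, as a careful person would: the job done as asked, in the order asked, and still so for the second after the job is handed in, with the robot touching nothing.
It also fails if it takes over 64 s, if anything falls off the work surface, if the arm or the gripper's body presses on something with over 40 N, if the wrist force passes 120 N, or if a joint passes its speed limit or range.

## Robot

A 6-joint arm with a two-finger parallel gripper is mounted at the origin on a cart in front of the work surface, level with it; the furniture and walls round the work are solid. World frame = base frame: x ahead of the robot, y to its left, z up, the work surface at z = 0. Lengths are in mm, angles in rad, forces in N, time in s.
With the tool pointing down it reaches from about 400 to 925 mm from the base axis. Payload 12.5 kg.
Tool frame: the origin (TCP) lies between the finger pads; the fingertips stand 11 mm ahead of it and the grasp point (between the pads) lies 8 mm behind it (env.tip_extent is the distance from the TCP to the fingertips, in mm); x points along the fingers, z is the direction in which the jaws open and shut, and the axes are right-handed (so a half turn about x gives the same grasp; the last joint's range is limited). The gripper opens to 95 mm and grips with 3 to 60 N. Pads are 20 mm wide; open, the fingers measure 119 mm over their backs; the gripper's body (75 mm by 180 mm) begins 59 mm behind the grasp point.
Start: joints at [1.047, 0.491, 1.559, -0, 1.092, -0.106], TCP at [253.58, 571.264, 225.661] pointing down, gripper open.
Joint ranges: [-3.1, 3.1], [-0.84, 2.19], [0.05, 2.79], [-1.13, 4.28], [0.06, 2.93], [-2.69, 2.69]. Speed limits (rad/s): [2.22, 2.22, 2.79, 3.14, 3.14, 3.14].

## Interface

Orientations are given as [roll, pitch, yaw] about the fixed x, y, z axes, in that order (R = Rz(yaw) Ry(pitch) Rx(roll)).
In Python, from cell import status, imaging, env gives the robot as it stands. The module is installed in compiled form; this text tells all that it offers.
- The arm moves only by the tool apply_moves, never from a script. Its argument "increments" is a list of rows, each a list of 5 numbers: the closure, from 0 (fully open) to 1 (shut), then the shift along the tool's x, y, z in mm, then the turn about the tool's x in degrees. A call has 1 to 10 rows; each row shifts and turns the commanded pose from where the row before left it, along the tool's axes as they then stand; what a row does not reach is not made up. A row lasts 1/10 s, in which the tool goes at most 50 mm and 8.59 degrees, less where a joint would pass 70% of its speed; a pose out of reach is approached as far as the arm can. A call with a gripper value outside its range is refused whole. The fingers move at their own pace and stop on an object; the grip force is fixed at half the most. Time passes only in rows, so rows that do not move let the fingers close. It gives the time, the measured TCP pose, the force and the opening at its end, in the units of the state.
- status.state(): the state, without advancing time (a new reading comes with each control period).
- imaging.read_camera(name): name is "scene" or "top" or "wrist"; returns a dict with "pixels" (480x640x3 uint8, red, green, blue), "fovy" (degrees; the focal length in pixels is half the picture's height over the tangent of half this angle, whatever the lens; pixels are square), "cx", "cy" (the principal point, pixels), "distortion" ([k1, k2, p1, p2, k3] as OpenCV has them; the pictures are not rectified), "R" (3x3) and "t" (3): a world point X has camera coordinates R X + t. Camera axes: x right, y down, z forward; pixel columns grow to the right and rows downward; lengths in mm; the calibration is good to about 2 mm. A picture is of the moment at which its call begins. There is no depth.
- env.job_done(): hands the job in, once; it reports no verdict.
The state is a dict: "t": time; "joints": joint angles; "qvel": joint speeds; "tau": joint torques, N m; "eef_pos": TCP position; "tcp_rot": TCP orientation; "ft_force": force on the tool from outside, world axes, zero at the start; "moment": the same for the moment, N m; "opening": opening from 0.0 (shut) to 1.0 (fully open).
Only numpy, scipy, OpenCV 4.12 (cv2) and the standard library are available. Lean on these libraries where they do the work, as an engineer would, in place of code of your own. Each camera call takes 0.05 s, during which the arm holds its last target. There are 200 camera calls.

## Working session

There is one attempt and no reset: what is moved stays moved. The work goes in short steps, Python scripts to look and compute and a tool call to move; the robot and the scene stay as the last step left them, time stands still between calls to the robot, and variables do not carry over. Pictures are saved under pics/ and viewed, about 8 in all and at most 12, crops included, and the job is handed in when it is done.

Besides the shell and the picture viewer there is one more tool, called as name(argument=value, ...), one argument or row to a line, values as JSON. apply_moves: Moves the arm, as the interface text tells. Its arguments: {"type":"object","properties":{"increments":{"type":"array"}},"required":["increments"]}

```bash
mkdir -p pics; cat > h.py <<'E'
import numpy as np, cv2
from cell import status, imaging, env
def cam(n,save=None):
    c=imaging.read_camera(n); p=np.ascontiguousarray(c["pixels"][:,:,::-1])
    if save: cv2.imwrite(f"pics/{save}.png",p)
    f=240/np.tan(np.radians(c["fovy"])/2)
    c["K"]=np.array([[f,0,c["cx"]],[0,f,c["cy"]],[0,0,1.]]); c["img"]=p
    c["R"]=np.array(c["R"]);c["t"]=np.array(c["t"]);c["d"]=np.array(c["distortion"],float)
    return c
def ray(c,uv,z):
    uv=np.array(uv,float).reshape(-1,1,2)
    n=cv2.undistortPoints(uv,c["K"],c["d"]).reshape(-1,2)
    d=np.c_[n,np.ones(len(n))]@c["R"]; o=-c["R"].T@c["t"]
    return o+d*((z-o[2])/d[:,2])[:,None]
def proj(c,X):
    return cv2.projectPoints(np.array(X,float).reshape(-1,3),cv2.Rodrigues(c["R"])[0],c["t"],c["K"],c["d"])[0].reshape(-1,2)
E
python3 - <<'E'
from h import *
a=cam("top","top0");b=cam("scene","scene0")
cv2.imwrite("pics/both.png",cv2.resize(np.vstack([a["img"],b["img"]]),(400,600)) if 0 else a["img"])
for c in(a,b): print(-c["R"].T@c["t"],c["fovy"])
s=status.state();print(s["t"],s["eef_pos"],s["tcp_rot"],s["ft_force"],s["opening"])
E
```

```text
[ 410.665234   -218.11688139  927.61749498] 47.16585025098977
[ -99.17545831 -551.02791747  517.97663437] 48.08473772215249
0.1 [253.47789888 571.08218855 225.12951469] [ 3.01776863  1.56982822 -2.11244642] [-0.66298226  0.46037883 -0.68566617] 0.999245337504074
```

View pics/top0.png

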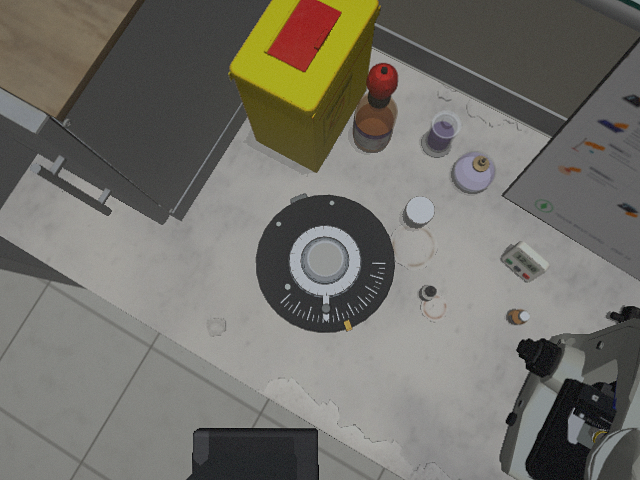

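View pics/scene0.png

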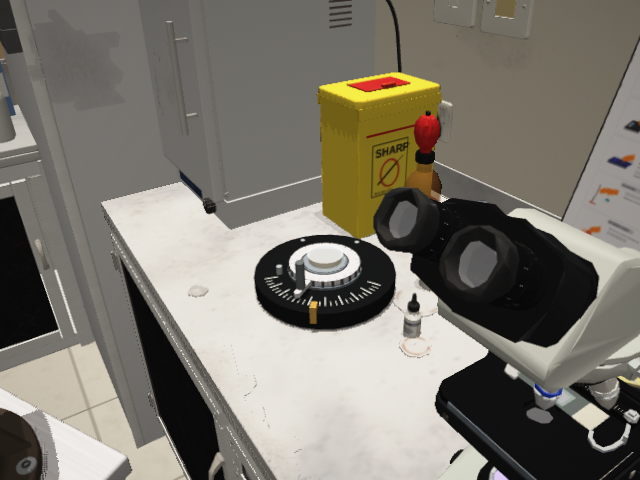

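The top view shows the base at about (325,263), the knob at (326,309), the brass clip at (348,325), the stop post at (287,287), the cup lid at (419,212) and the dropper at (429,293). The scene view agrees.

```bash
python3 - <<'E'
from h import *
c=cam("top"); im=c["img"]
hsv=cv2.cvtColor(im,cv2.COLOR_BGR2HSV)
# ring white ellipse
def comps(m,name,roi):
    x0,y0,x1,y1=roi; M=np.zeros_like(m); M[y0:y1,x0:x1]=m[y0:y1,x0:x1]
    for q in cv2.findContours(M,cv2.RETR_EXTERNAL,cv2.CHAIN_APPROX_NONE)[0]:
        if cv2.contourArea(q)>15:
            mm=cv2.moments(q);r=cv2.minEnclosingCircle(q)
            print(name,round(mm["m10"]/mm["m00"],1),round(mm["m01"]/mm["m00"],1),cv2.contourArea(q),r)
blk=(hsv[:,:,2]<70).astype(np.uint8)
comps(blk,"foot",(240,180,410,345))
comps(cv2.inRange(hsv,(12,120,100),(32,255,255)),"clip",(325,300,380,345))
comps((hsv[:,:,2]>185).astype(np.uint8),"white",(275,205,375,325))
comps((hsv[:,:,2]>110).astype(np.uint8),"post",(275,278,300,296))
print(ray(c,[[325,263]],34),ray(c,[[325.5,261]],50),ray(c,[[326,309]],95),ray(c,[[348,325]],46),ray(c,[[287,287]],48))
print(ray(c,[[419,212]],58),ray(c,[[429,293]],72))
cv2.imwrite("pics/crop.png",cv2.resize(im[185:345,240:440],(800,640))[:600])
E
```

```text
foot 324.8 262.9 14636.0 ((324.8682556152344, 263.4395446777344), 69.2821044921875)
clip 347.4 324.9 43.0 ((347.5, 325.0), 5.02503776550293)
post 287.1 286.4 17.0 ((287.0, 286.5), 2.6926822662353516)
[[ 541.69831788 -210.04440546   34.        ]] [[ 542.60085632 -211.02741403   50.        ]] [[ 462.77418706 -211.41324841   95.        ]] [[ 440.31434946 -245.62127854   46.        ]] [[ 501.36278558 -148.77204137   48.        ]]
[[ 619.88210016 -363.26242503   58.        ]] [[ 487.42923182 -371.01834143   72.        ]]
```

View pics/crop.png

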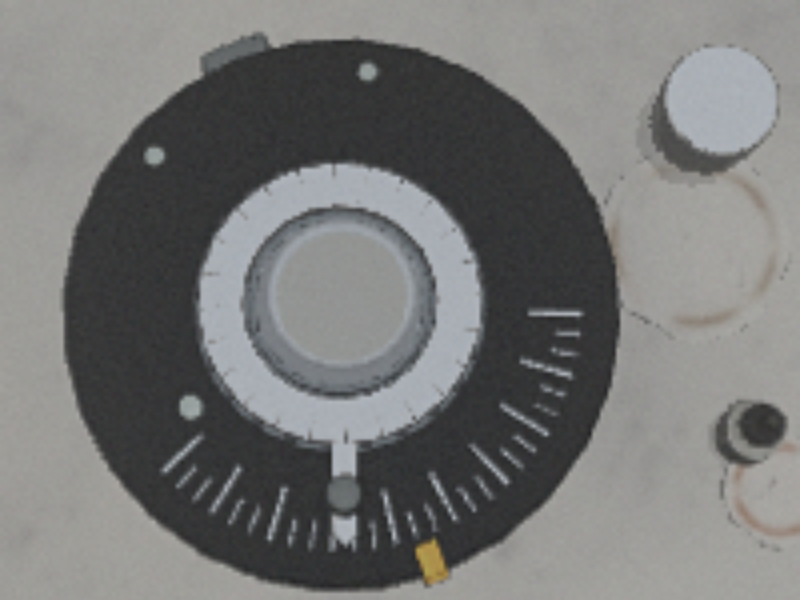

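Sizes check out: the stop radius is 74 mm, the knob radius 79 mm and the clip centre about 108 mm. The foot is well clear of its neighbours. My plan is to straddle the knob with the fingers partly open and not gripping, push it to the stop, then push it back with the other finger.

```bash
cat >> h.py <<'E'
from scipy.spatial.transform import Rotation as Ro
def pose():
    s=status.state(); return np.array(s["eef_pos"]),Ro.from_euler("xyz",s["tcp_rot"]).as_matrix(),s
def plan(tgt,zdir):
    "shift in tool axes to tgt; turn (deg about tool x) bringing tool z onto zdir (mod 180)"
    p,R,s=pose(); v=R.T@(np.array(tgt)-p); d=R.T@np.array([*zdir,0.])
    a=np.degrees(np.arctan2(-d[1],d[2])); a=(a+90)%180-90
    print("shift",v.round(1),"turn",a.round(1),"p",p.round(1))
E
python3 - <<'E'
from h import *
p,R,s=pose();print(R.round(2))
plan([420,200,225],[0,1]);plan([455,-211,225],[0,1])
E
```

```text
[[-0.   -0.91  0.41]
 [-0.    0.41  0.91]
 [-1.    0.   -0.  ]]
shift [   0.4 -302.8 -271.6] turn -23.9 p [253.5 571.1 225.2]
shift [   0.7 -501.5 -633.1] turn -23.9 p [253.5 571.1 225.2]
```

apply_moves(
  increments=[
    [0.55,0,0,0,-8],
    [0.55,0,0,0,-8],
    [0.55,0,0,0,-8],
    [0.55,0,-24,-40,0],
    [0.55,0,-24,-40,0],
    [0.55,0,-24,-40,0],
    [0.55,0,-24,-40,0],
    [0.55,0,-24,-40,0],
    [0.55,0,-24,-40,0],
    [0.55,0,-24,-40,0],
  ],
)

```text
t: 1.15
eef_pos: [422.5, 289.7, 225.6]
tcp_rot: [-0.702, 1.571, 0.87]
ft_force: [1.0, -0.1, 0.2]
opening: 0.45
```

apply_moves(
  increments=[
    [0.55,0,0,-45,0],
    [0.55,0,0,-45,0],
    [0.55,0,0,-45,0],
    [0.55,0,0,-45,0],
    [0.55,0,0,-45,0],
    [0.55,0,0,-45,0],
    [0.55,0,0,-45,0],
    [0.55,0,0,-45,0],
    [0.55,0,0,-45,0],
    [0.55,0,0,0,0],
  ],
)

```text
t: 2.15
eef_pos: [422.4, -117.7, 225.5]
tcp_rot: [-2.584, 1.57, -1.017]
ft_force: [0.5, 0.1, 1.0]
opening: 0.452
```

```bash
python3 - <<'E'
from h import *
p,R,s=pose();print(R.round(2),s["t"],s["opening"],s["joints"])
plan([462,-211,150],[0,1])
cam("wrist","w1")
E
```

```text
[[ 0. -1.  0.]
 [-0.  0.  1.]
 [-1. -0. -0.]] 2.15 0.4522077275478996 [-4.22411832e-01  2.25902017e-01  1.99207582e+00 -5.97582018e-04
  9.22910717e-01 -1.98916487e+00]
shift [ 75.6 -39.9 -93.1] turn -0.2 p [ 422.4 -117.7  225.5]
```

View pics/w1.png

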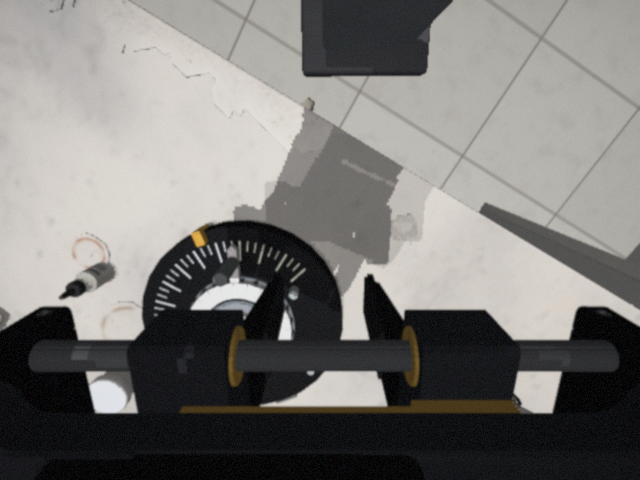

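The wrist view shows the clip at (200,237), the knob at (233,250), the post near (292,293) and the fingers straddling as intended. Next I'll go over the knob and down to a fingertip height of about 60 mm.

apply_moves(
  increments=[
    [0.55,0,-14,-31,0],
    [0.55,0,-13,-31,0],
    [0.55,0,-13,-31,0],
    [0.55,25,0,0,0],
    [0.55,25,0,0,0],
    [0.55,25,0,0,0],
    [0.55,25,0,0,0],
    [0.55,0,0,0,0],
  ],
)

```text
t: 3.0
eef_pos: [461.5, -204.7, 123.3]
tcp_rot: [0.983, 1.566, 2.556]
ft_force: [0.4, 0.7, -0.3]
opening: 0.449
```

```bash
python3 - <<'E'
from h import *
c=cam("wrist","w2"); p,R,s=pose(); print(p)
k=proj(c,[[462.8,-211.4,95],p-[0,0,55],[542,-210.5,50]]);print(k)
E
```

```text
[ 462.18391824 -205.21808643  124.90045235]
[[311.36652818 283.76645017]
 [321.88319371 267.48005604]
 [315.13591318 354.40297666]]
```

View pics/w2.png

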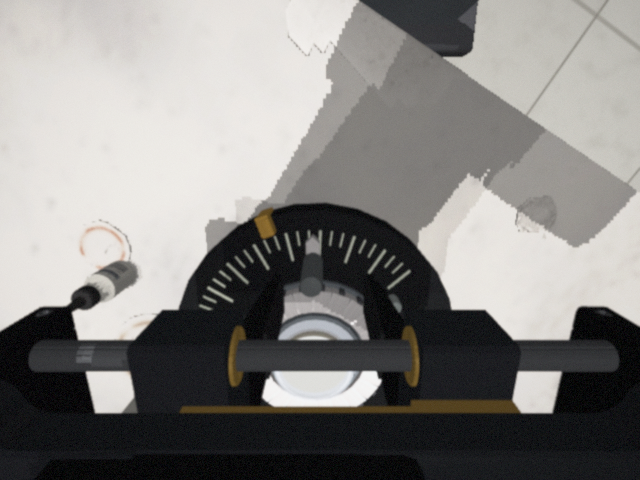

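The knob top is at (312,288), against a prediction of (311,284). It sits between the fingers, so I'll descend.

apply_moves(
  increments=[
    [0.55,14,0,-3,0],
    [0.55,14,0,-2,0],
    [0.55,13,0,0,0],
    [0.55,13,0,0,0],
    [0.55,0,0,0,0],
  ],
)

```text
t: 3.55
eef_pos: [462.6, -211.0, 71.8]
tcp_rot: [0.769, 1.57, 2.341]
ft_force: [0.1, -0.2, 0.0]
opening: 0.45
```

```bash
python3 - <<'E'
from h import *
for i in range(3):
    cam("wrist"); p,R,s=pose(); print(p.round(1),np.array(s["ft_force"]).round(1),s["t"])
# arc toward stop: knob angle from 3.153 to 2.2, tool follows radius 80, command relative in tool frame is const per step
d=np.radians(4); print(80*np.sin(d), 80*(1-np.cos(d)), R.round(2))
E
```

```text
[ 462.8 -211.2   72.4] [ 1.   0.6 -0.3] 3.6
[ 463.  -211.4   72.7] [0.4 0.2 0.4] 3.65
[ 463.  -211.5   72.8] [ 0.1 -0.   0.2] 3.7
5.580517899530024 0.1948759792140642 [[ 0. -1. -0.]
 [-0. -0.  1.]
 [-1. -0. -0.]]
```

apply_moves(
  increments=[
    [0.55,0,0,5,0],
    [0.55,0,0,5,0],
    [0.55,0,0,4.5,0],
    [0.55,0,-1.2,5.6,4],
    [0.55,0,-1.2,5.6,4],
    [0.55,0,-1.2,5.6,4],
    [0.55,0,-1.2,5.6,4],
    [0.55,0,-1.2,5.6,4],
    [0.55,0,-1.2,5.6,4],
    [0.55,0,0,0,0],
  ],
)

```text
t: 4.7
eef_pos: [475.4, -164.7, 71.8]
tcp_rot: [-0.998, 1.571, 0.155]
ft_force: [0.9, -0.1, 0.4]
opening: 0.452
```

```bash
cat >> h.py <<'E'
def yaw():
    p,R,s=pose(); ax=np.array([542.2,-210.6]); r=p[:2]-ax
    z=R[:2,2]; lev=np.degrees(np.arctan2(-z[0],z[1]))+180 # radial angle implied by tool
    print("p",p.round(1),"tool radial deg",lev.round(1),"tcp polar",(np.degrees(np.arctan2(r[1],r[0]))%360).round(1),np.hypot(*r).round(1),"ft",np.array(s["ft_force"]).round(1),"along z",(R.T@s["ft_force"]).round(1),s["opening"],s["t"],np.array(s["joints"])[5].round(2))
E
python3 -c "
from h import *
yaw();c=cam('top','t2');cv2.imwrite('pics/t2c.png',cv2.resize(c['img'][185:345,240:440],(800,640))[:600])"
```

```text
p [ 475.4 -164.7   71.8] tool radial deg 156.0 tcp polar 145.5 81.0 ft [ 0.9 -0.1  0.4] along z [-0.4 -0.8  0.3] 0.4517325209065989 4.7 -1.62
```

View pics/t2c.png

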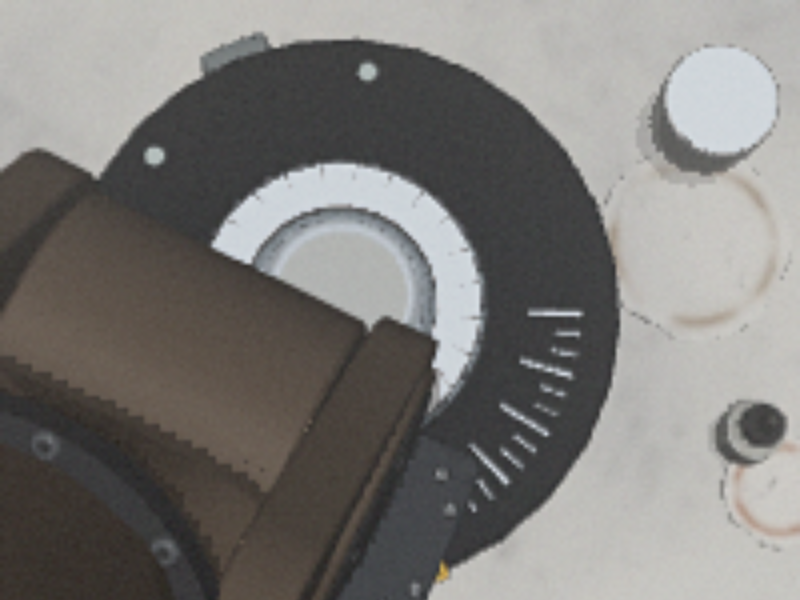

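The arm hides the lever in this view, and the dish looks unmoved. About 25° remain to the stop, so I'll slow down towards the end.

apply_moves(
  increments=[
    [0.55,0,-1.2,5.6,4],
    [0.55,0,-1.2,5.6,4],
    [0.55,0,-1.2,5.6,4],
    [0.55,0,-1.2,5.6,4],
    [0.55,0,-0.6,2.8,2],
    [0.55,0,-0.6,2.8,2],
    [0.55,0,0,0,0],
  ],
)

```text
t: 5.45
eef_pos: [495.0, -144.8, 71.6]
tcp_rot: [1.493, 1.571, 2.299]
ft_force: [0.3, 1.1, -0.5]
opening: 0.451
```

```bash
python3 -c "
from h import *
yaw();c=cam('wrist','w3')
yaw()"
```

```text
p [ 495.  -144.8   71.6] tool radial deg 136.2 tcp polar 125.7 80.9 ft [ 0.3  1.1 -0.5] along z [0.5 0.5 1. ] 0.45086576914972404 5.45 -1.22
p [ 495.  -145.    71.6] tool radial deg 136.2 tcp polar 125.7 80.9 ft [-0.6 -0.3 -0.2] along z [ 0.2  0.2 -0.6] 0.4483183756477066 5.5 -1.22
```

View pics/w3.png

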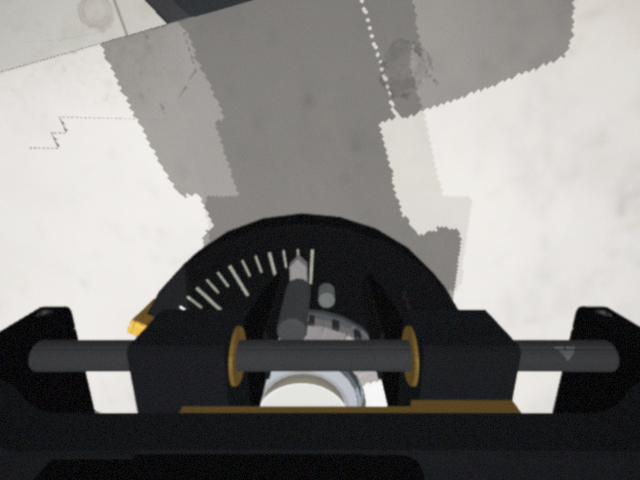

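The lever tip is at (298,258), one scale division short of the end mark. The post at (327,292) is just ahead, so I'll use small steps until it makes contact.

apply_moves(
  increments=[
    [0.55,0,-0.3,1.4,1],
    [0.55,0,-0.3,1.4,1],
    [0.55,0,-0.3,1.4,1],
    [0.55,0,-0.2,1,0.7],
    [0.55,0,-0.2,1,0.7],
    [0.55,0,0,0,0],
  ],
)

```text
t: 6.1
eef_pos: [500.5, -141.5, 71.6]
tcp_rot: [0.68, 1.571, 1.407]
ft_force: [-0.7, -0.5, 0.4]
opening: 0.453
```

apply_moves(
  increments=[
    [0.55,0,-0.2,1,0.7],
    [0.55,0,0,0,0],
  ],
)

```text
t: 6.3
eef_pos: [501.0, -141.3, 71.6]
tcp_rot: [2.642, 1.57, -2.926]
ft_force: [-4.0, -4.1, 1.0]
opening: 0.451
```

apply_moves(
  increments=[
    [0.55,0,0,1,0],
    [0.55,0,0,0,0],
  ],
)

```text
t: 6.5
eef_pos: [501.1, -141.1, 71.5]
tcp_rot: [2.691, 1.569, -2.877]
ft_force: [-8.7, -9.7, 1.9]
opening: 0.449
```

```bash
python3 -c "
from h import *
for i in range(5): cam('top');yaw()"
```

```text
p [ 501.1 -141.1   71.5] tool radial deg 131.0 tcp polar 120.6 80.7 ft [-7.9 -9.5  1.9] along z [ -1.9  -2.  -12.2] 0.448856461791087 6.55 -1.11
p [ 501.1 -141.1   71.5] tool radial deg 131.0 tcp polar 120.6 80.7 ft [-9.  -9.5  1.1] along z [ -1.1  -1.3 -13. ] 0.4483001971956606 6.6 -1.11
p [ 501.1 -141.1   71.5] tool radial deg 131.0 tcp polar 120.6 80.7 ft [-8.  -9.5  1.8] along z [ -1.8  -1.9 -12.3] 0.44775378421329726 6.65 -1.11
p [ 501.1 -141.1   71.5] tool radial deg 131.0 tcp polar 120.6 80.7 ft [ -9.7 -10.4   2.2] along z [ -2.2  -1.5 -14.1] 0.4499313331257031 6.7 -1.11
p [ 501.1 -141.1   71.5] tool radial deg 131.0 tcp polar 120.6 80.7 ft [-9.2 -9.9  2.2] along z [ -2.2  -1.4 -13.5] 0.44850736318455087 6.75 -1.11
```

The lever is firmly on the stop: contact force is 13 N and the lever is at 131.0°, against 131.2° predicted from the post. Next I'll use the other finger to push counterclockwise. The clip is about 68° away, so I'll stop near 56° first.

apply_moves(
  increments=[
    [0.55,0,0,-5,0],
    [0.55,0,0,-6,0],
    [0.55,0,0,-6,0],
    [0.55,0,0,-6,0],
    [0.55,0,0,-6,0],
    [0.55,0,-1.2,-5.6,-4],
    [0.55,0,-1.2,-5.6,-4],
    [0.55,0,-1.2,-5.6,-4],
    [0.55,0,-1.2,-5.6,-4],
    [0.55,0,0,0,0],
  ],
)

```text
t: 7.75
eef_pos: [468.2, -179.6, 71.7]
tcp_rot: [-1.036, 1.571, -0.042]
ft_force: [0.2, 0.0, -0.1]
opening: 0.449
```

```bash
python3 -c "
from h import *
yaw()"
```

```text
p [ 468.2 -179.6   71.7] tool radial deg 147.0 tcp polar 157.3 80.3 ft [ 0.2  0.  -0.1] along z [ 0.1 -0.2  0.2] 0.4486626600458113 7.75 -1.49
```

apply_moves(
  increments=[
    [0.55,0,-1.2,-5.6,-4],
    [0.55,0,-1.2,-5.6,-4],
    [0.55,0,-1.2,-5.6,-4],
    [0.55,0,-1.2,-5.6,-4],
    [0.55,0,-1.2,-5.6,-4],
    [0.55,0,-1.2,-5.6,-4],
    [0.55,0,-1.2,-5.6,-4],
    [0.55,0,-1.2,-5.6,-4],
    [0.55,0,-1.2,-5.6,-4],
    [0.55,0,0,0,0],
  ],
)

```text
t: 8.75
eef_pos: [464.1, -229.8, 71.6]
tcp_rot: [-1.277, 1.571, 0.345]
ft_force: [-0.2, 0.4, 1.0]
opening: 0.449
```

apply_moves(
  increments=[
    [0.55,0,-0.6,-2.8,-2],
    [0.55,0,-0.6,-2.8,-2],
    [0.55,0,0,0,0],
  ],
)

```text
t: 9.05
eef_pos: [465.5, -234.8, 71.5]
tcp_rot: [0.714, 1.57, 2.404]
ft_force: [0.9, -0.6, 0.2]
opening: 0.451
```

```bash
python3 -c "
from h import *
yaw();c=cam('wrist','w4');cv2.imwrite('pics/w4c.png',cv2.resize(c['img'][180:330,220:420],(800,600),interpolation=cv2.INTER_CUBIC))"
```

```text
p [ 465.5 -234.8   71.5] tool radial deg 186.8 tcp polar 197.5 80.4 ft [ 0.9 -0.6  0.2] along z [-0.2 -0.8 -0.7] 0.4509564330252922 9.05 -2.28
```

View pics/w4c.png

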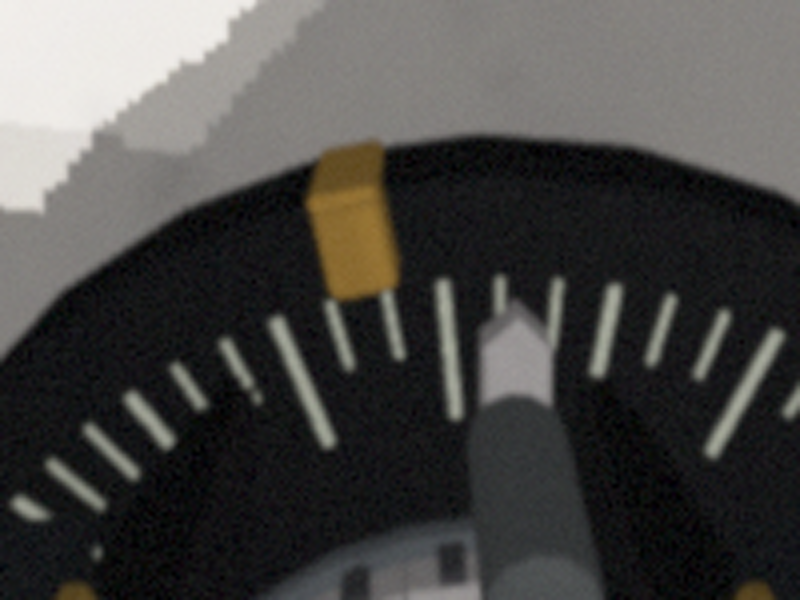

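The tip is at crop (515,300) and the clip's inner edge is centred at about (366,293), so there's still roughly 12° to go. I'll measure both in this picture.

```bash
python3 - <<'E'
from h import *
c=cam("wrist"); ax=np.array([542.2,-210.6])
for n,u,z in(("tip",(515,300),45),("tip2",(515,304),45),("clipL",(335,298),46),("clipR",(399,288),46),("outL",(308,203),46),("outR",(383,185),46)):
    X=ray(c,[[u[0]/4+220-.4,u[1]/4+180-.4]],z)[0][:2]; r=X-ax
    print(n,X.round(1),np.hypot(*r).round(1),(np.degrees(np.arctan2(r[1],r[0]))%360).round(2))
print((-c["R"].T@c["t"]).round(1), proj(c,[[542.2,-210.6,50]]))
E
```

```text
tip [ 446.7 -222.4] 96.2 187.03
tip2 [ 447.3 -222.3] 95.6 187.03
clipL [ 449.  -247.8] 100.3 201.77
clipR [ 446.5 -239. ] 99.8 196.53
outL [ 435.6 -252.9] 114.7 201.66
outR [ 431.8 -242.9] 115.0 196.31
[ 384.3 -244.2  231.2] [[346.64830729 400.7187762 ]]
```

apply_moves(
  increments=[
    [0.55,0,-0.6,-2.8,-2],
    [0.55,0,-0.6,-2.8,-2],
    [0.55,0,-0.6,-2.8,-2],
    [0.55,0,-0.6,-2.8,-2],
    [0.55,0,-0.6,-2.8,-2],
    [0.55,0,0,0,0],
  ],
)

```text
t: 9.75
eef_pos: [471.2, -248.1, 71.6]
tcp_rot: [0.411, 1.571, 2.277]
ft_force: [-0.3, 0.7, -0.4]
opening: 0.448
```

```bash
python3 -c "
from h import *
yaw();c=cam('wrist','w5');cv2.imwrite('pics/w5c.png',cv2.resize(c['img'][200:320,240:400],(800,600),interpolation=cv2.INTER_CUBIC))"
```

```text
p [ 471.2 -248.1   71.6] tool radial deg 196.9 tcp polar 207.8 80.3 ft [-0.3  0.7 -0.4] along z [0.4 0.  0.8] 0.4479811903897645 9.75 -2.47
```

View pics/w5c.png

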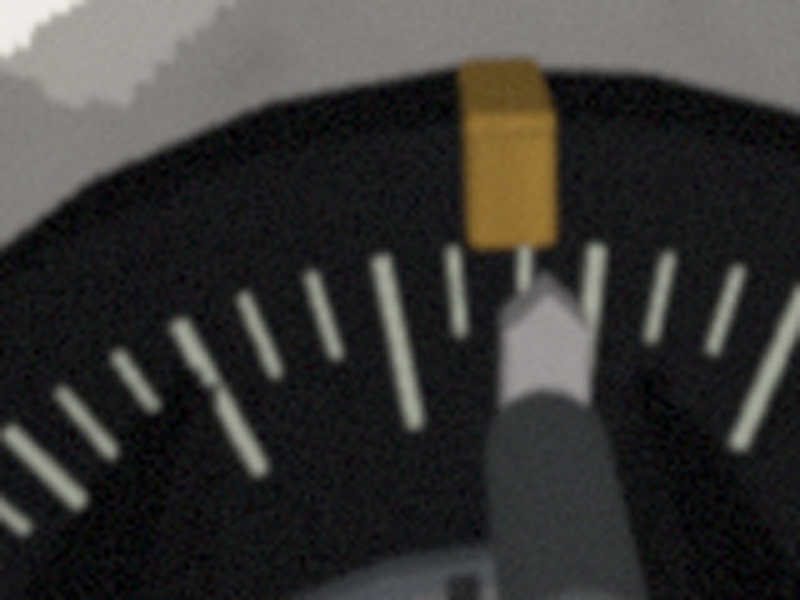

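The tip is at crop (546,280) and the clip's inner edge spans x = 470–556. Close now, so I'll compute what remains.

```bash
python3 - <<'E'
from h import *
c=cam("wrist"); ax=np.array([542.2,-210.6])
def ang(u,z,s,o):
    X=ray(c,[[u[0]/s+o[0]-.4,u[1]/s+o[1]-.4]],z)[0][:2]-ax
    return np.hypot(*X).round(1),(np.degrees(np.arctan2(X[1],X[0]))%360).round(2)
for n,u,z in(("tiptop",(548,288),49),("tipbot",(545,270),41),("cL",(471,248),46),("cR",(557,245),46),("oL",(464,114),46),("oR",(554,112),46),("levL",(500,318),49),("levR",(592,318),49)):
    print(n,ang(u,z,5,(240,200)))
E
```

```text
tiptop (np.float64(95.8), np.float64(197.12))
tipbot (np.float64(95.2), np.float64(196.98))
cL (np.float64(99.9), np.float64(202.01))
cR (np.float64(99.9), np.float64(196.45))
oL (np.float64(115.5), np.float64(201.75))
oR (np.float64(115.3), np.float64(196.83))
levL (np.float64(92.4), np.float64(200.43))
levR (np.float64(92.3), np.float64(194.03))
```

The clip is at 199.2° and the tip at 197.1°, leaving about 2.1°.

apply_moves(
  increments=[
    [0.55,0,-0.3,-1.4,-1],
    [0.55,0,-0.3,-1.5,-1.1],
    [0.55,0,0,0,0],
    [0.55,0,0,0,0],
  ],
)

```text
t: 10.25
eef_pos: [472.7, -250.9, 71.6]
tcp_rot: [-2.305, 1.571, -0.402]
ft_force: [0.1, -1.3, 0.3]
opening: 0.452
```

```bash
python3 -c "
from h import *
yaw();c=cam('wrist','w6');cv2.imwrite('pics/w6c.png',cv2.resize(c['img'][200:320,240:400],(800,600),interpolation=cv2.INTER_CUBIC))"
```

```text
p [ 472.7 -250.9   71.6] tool radial deg 199.0 tcp polar 210.1 80.3 ft [ 0.1 -1.3  0.3] along z [-0.3  0.4 -1.3] 0.4517827845431248 10.25 -2.51
```

View pics/w6c.png

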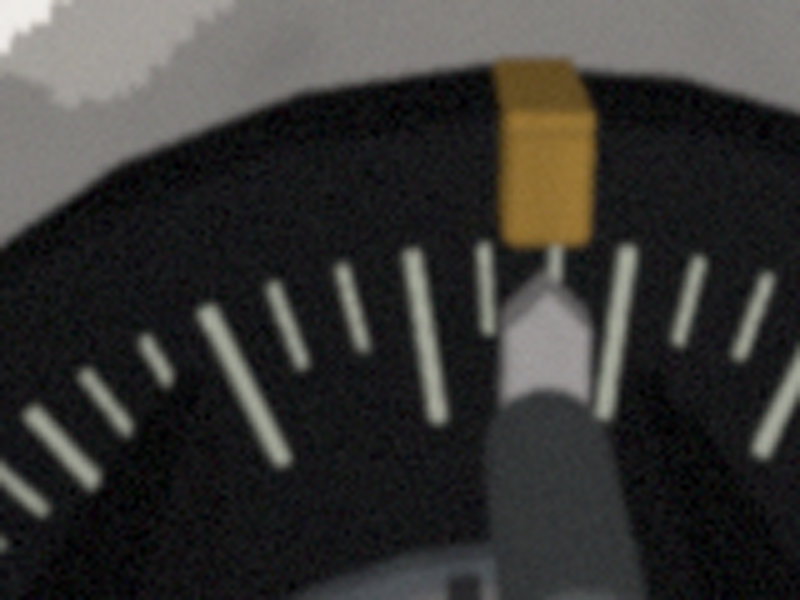

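The tip (x≈547) now sits on the middle of the clip's inner edge (503–592, midpoint 547.5). I'll back the finger off, lift straight up and check from the top camera.

apply_moves(
  increments=[
    [0.55,0,0,5,0],
    [0.55,0,0,5,0],
    [0.55,0,0,4.5,0],
    [0.55,0,0,0,0],
    [0.55,-20,0,0,0],
    [0.55,-40,0,0,0],
    [0.55,-40,0,0,0],
    [0.55,-40,0,0,0],
    [0.55,0,0,0,0],
  ],
)

```text
t: 11.2
eef_pos: [469.5, -238.0, 216.4]
tcp_rot: [-2.493, 1.562, -0.589]
ft_force: [-0.4, 0.4, -0.9]
opening: 0.447
```

apply_moves(
  increments=[
    [0.55,0,15,40,0],
    [0.55,0,15,40,0],
    [0.55,0,10,40,0],
    [0.55,0,0,40,0],
    [0.55,0,0,40,0],
    [0.55,0,0,40,0],
    [0.55,0,0,0,0],
  ],
)

```text
t: 11.9
eef_pos: [349.6, -20.3, 211.2]
tcp_rot: [0.693, 1.569, 2.6]
ft_force: [-1.4, -0.1, -1.1]
opening: 0.453
```

```bash
python3 - <<'E'
from h import *
yaw();c=cam("top");im=c["img"]
cv2.imwrite("pics/t3c.png",cv2.resize(im[185:345,240:440],(800,640),interpolation=cv2.INTER_CUBIC)[:600])
E
```

```text
p [349.6 -20.3 211.2] tool radial deg 199.3 tcp polar 135.3 270.7 ft [-1.4 -0.1 -1.1] along z [1.1 1.4 0.4] 0.4531496613086785 11.9 -2.15
```

View pics/t3c.png

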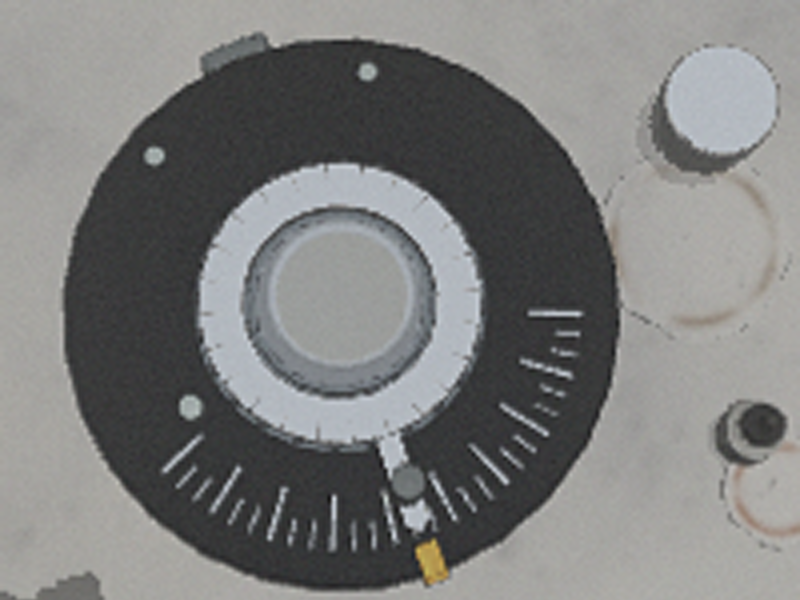

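The top view shows the lever pointing at the clip: the tip is at crop (420,530) and the clip's inner edge at about (427,543). The dish, cup and dropper haven't moved and the arm is clear, so I'll hand it in.

```bash
python3 -c "
from h import *
c=cam('top');X=ray(c,[[407/4+240-.4,482/4+185-.4]],95)[0][:2]-[542.2,-210.6];print(np.hypot(*X),np.degrees(np.arctan2(X[1],X[0]))%360)
env.job_done()"
```

```text
77.57567535515118 198.01774700678055
the job is handed in; nothing more can be done
```

The job is handed in. I pushed the lever by its knob back to the stop post, then counterclockwise until its tip lined up with the brass clip. I gripped nothing. The whole job took about 12 s of the 64 s allowed.

- **At the stop:** the push force rose to about 13 N with the lever at 131.0°. I had expected 131.2° from the post's position.
- **At the clip:** the last close wrist picture, taken before I backed the finger off, put the tip within about 0.2° of the middle of the clip.
- **After backing off:** the top view still showed the lever pointing at the clip. The dish, cup and dropper were where they started, and the arm was clear.
- **One check disagreed slightly:** from the coarse top camera, the knob measured 198.0°, while the close wrist views put the clip at about 199.2°. That is about 1.6 mm at the knob, within that camera's accuracy of about 2 mm. I trusted the closer wrist view and did not adjust further.

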